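# Shift the press drive into third and start it

## Task

Put the press drive into third and then start it: with the fingertips push the gearstick along its left-hand lane to the middle, across the H-gate to the right-hand lane, then forward (away from the robot) fully home into the third slot, and after that push the button on the bench press's control box right down and let it come up. Only push from outside: do not take the gearstick between the fingers, do not press the button before the stick is home, and leave the loose parts lying on the bench where they are.

Things in the scene. Friction and masses are not known exactly. Their poses are not given: they have to be found in the camera images.
- shifter: Fixed blue gearstick box, 150 (x) x 140 (y) mm, on a dark foot 190 x 170 mm; steel gate plate on top, 110 mm above the bench, with an open H-shaped slot. Origin: underside centre. Own x forward (away from robot), y left; yaw up to 0.3. Two lanes along own x at y = +20 and -20 mm joined by a cross channel at x = 0. Slots: first left forward, second left rear, third right forward, fourth right rear.
- third_slot (a point): Forward end of the third slot, at the upper face of the gate plate, where the stick's axis ends: own x = +27, y = -20, z = 110 mm of the box. At plate level all slots are 18 mm wide; two tongues 22 mm wide with round noses (radius 11 mm), beginning 9 mm before and behind the middle, part the lanes. The stick cannot pass through them.
- shift_fore (a joint): Fore-and-aft lean of the stick, rad: 0 in the cross channel, positive forward; stops at +0.335 (fully home) and -0.335. Starts anywhere from -0.31 to 0.31. It changes lane only with this lean within about 0.04 (a little more is led in by the round noses). About 2 N at the knob moves it; no spring, it stays where it is left.
- shift_across (a joint): Sideways lean of the stick, rad: positive to the right (own -y of the box), stops at -0.29 and +0.29; left lane about -0.26 (starts there), right lane about +0.26. Friction as above, no spring. Pivot 30 mm above the box's underside centre: with fore lean f and sideways lean a the knob centre is at own x = 185 cos(a) sin(f), y = -185 sin(a), z = 30 + 185 cos(a) cos(f) mm.
- knob (a point): Centre of the round black knob, 40 mm across and 40 mm high, on top of the bright 12 mm stick, 185 mm from the stick's pivot; about 199 to 215 mm above the bench. Push it on its side at about this height.
- stick (a point): Point on the axis of the bare 12 mm stick, 55 mm below the knob centre (130 mm from the pivot).
- start_button_top (a point): Centre of the top face of the press's push button (red, 32 mm across), on a dark control box (90 x 80 mm, top 80 mm above the bench) sticking out to the left of the press. Pressed straight down; the face stands 22 mm above the box. The press's head and column (up to 470 mm high) begin about 150 mm to the right of the button.
- start_button (a joint): Travel of the button, m: 0 up, 0.006 fully down; a spring needs 5 N to bottom it and brings it back up.
- press: Bench press, fixed: green base 240 (x) x 200 (y) x 30 mm, column and head up to 470 mm, turned up to 0.12 rad. Origin: underside centre of the base. The button stands at own x = -30, y = +200 mm.
- bearing_a: Loose sealed ball bearing lying flat, silver, 62 mm across, 20 mm high, between gearstick and press. Origin: underside centre. Leave alone.
- bearing_b: A second such bearing, 62 x 20 mm, beyond the gearstick. Leave alone.
- mallet_head: Loose black rubber mallet head standing on its face, 72 mm across, 100 mm high, left of the gearstick. Origin: underside centre. Leave alone.
- spindle: Loose bright steel roller spindle, 25 mm thick, 320 mm long with 18 mm ends, lying along y in a cradle at the back left. Origin: underside of its middle, 38 mm above the bench. Leave alone.
- spanner: Loose steel spanner, 200 mm long, lying flat on the bench in front of the press. Leave alone.
- grease_tin: Loose plain metal tin, 70 mm across, 90 mm high, at the back right. Origin: underside centre. Leave alone.

How it is judged (in metres and radians):
On the way, in this order (a step that is already met when the one before it is completed fails the run):
1. the gearstick is fully home in the third slot (right lane, forward) (value of joint shift_fore above 0.285 rad and value of joint shift_across above 0.2 rad), for 0.2 s.
2. then the press's button is pushed right down (value of joint start_button above 0.0045 m), for 0.05 s.
At the end, for the whole second after the job is handed in: The gearstick is at rest in the third slot: fore lean above 0.285 rad (within about 9 mm of its stop at the knob) and sideways lean above 0.2 rad; the button has been pressed at least 4.5 mm after that and has come up again (under 2 mm) (all of step 1 and value of joint start_button below 0.002 m and velocity of joint shift_fore between -0.05 and 0.05 rad/s); the robot touches nothing.
It fails at once if the button is pressed (over 2 mm) before the gearstick is home in third (value of joint start_button above 0.002 m and not (value of joint shift_fore above 0.285 rad and value of joint shift_across above 0.2 rad)).
It fails at once if the gearstick is taken between the fingers (grasp point inside the knob or on the stick) (distance between the grasp point and knob below 0.014 m or distance between the grasp point and stick below 0.008 m).
It fails at once if a loose part on the bench is moved or lifted (over 15 mm) (distance of any of bearing_a, bearing_b, mallet_head, spindle, spanner, grease_tin from where it was at the start of the episode above 0.015 m).
It also fails if it takes over 64 s, if anything falls off the work surface, if the arm or the gripper's body presses on something with over 40 N, if the wrist force passes 120 N, or if a joint passes its speed limit or range.

## Robot

A 6-joint arm with a two-finger parallel gripper is mounted at the origin on the work surface. World frame = base frame: x ahead of the robot, y to its left, z up, the work surface at z = 0. Lengths are in mm, angles in rad, forces in N, time in s.
With the tool pointing down it reaches from about 400 to 925 mm from the base axis. Payload 12.5 kg.
Tool frame: the origin (TCP) lies at the centre of the arm's flange, where the gripper is bolted on; the fingertips stand 190 mm ahead of it and the grasp point (between the pads) lies env.grip_point_offset ahead of it (env.grip_point_offset is the distance from the TCP to the grasp point, in mm); z points along the fingers, x is the direction in which the jaws open and shut, and the axes are right-handed (so a half turn about z gives the same grasp; the last joint's range is limited). The gripper opens to 95 mm and grips with 3 to 60 N. Pads are 20 mm wide; open, the fingers measure 119 mm over their backs; the gripper's body (75 mm by 180 mm) begins 59 mm behind the grasp point.
Start: joints at [1.048, 0.491, 1.559, -0, 1.092, -0.106], TCP at [253, 571.503, 404.761] pointing down, gripper open.
Joint ranges: [-3.1, 3.1], [-0.84, 2.19], [0.05, 2.79], [-1.13, 4.28], [0.06, 2.93], [-2.69, 2.69]. Speed limits (rad/s): [2.22, 2.22, 2.79, 3.14, 3.14, 3.14].

## Interface

Orientations are given as [roll, pitch, yaw] about the fixed x, y, z axes, in that order (R = Rz(yaw) Ry(pitch) Rx(roll)).
In Python, from cell import state, read_camera, camera_model, job_done, env gives the robot as it stands.
- The arm moves only by the tool arm_command, never from a script. Its argument "steps" is a list of rows, each a list of 6 numbers: the shift along the tool's x, y, z in cm, then the turn, a rotation vector about the tool's x, y, z in degrees. In form: [[dx, dy, dz, rx, ry, rz], ...]. A call has 1 to 12 rows; each row is the pose to reach, as a shift and turn from the pose commanded when the call began, along the tool's axes at that moment; what a row does not reach only later rows make up. A row lasts 1/12 s, in which the tool goes at most 41.7 mm and 7.16 degrees, less where a joint would pass 70% of its speed; a pose out of reach is approached as far as the arm can. A call with a gripper value outside its range is refused whole. "jaw" is the finger opening in cm, from 0 to 9.51, set as the call begins (left out, the last holds). The fingers move at their own pace and stop on an object; the grip force is fixed at half the most. Time passes only in rows, so rows that repeat a pose let the fingers close. It gives the time, the measured TCP pose, the force and the opening at its end, in the units of the state.
- state(): the state, without advancing time (a new reading comes with each control period).
- read_camera(name): name is "scene" or "top" or "wrist"; returns the picture (420x560x3 uint8, red, green, blue); there is no depth.
- camera_model(name): a dict with "K" (3x3 intrinsics, pixels), "xyz" and "rotation" of the camera in the world. Camera axes: x right, y up, looking along -z (the intrinsics and any distortion apply to the point x, -y, -z); pixel columns grow to the right and rows downward; lengths in mm; the calibration is good to about 2 mm. A picture is of the moment at which its call begins: read the wrist's pose just before it. camera_model takes no time and is no camera call; for the wrist camera it gives the pose at the moment of the call.
- job_done(): hands the job in, once; it reports no verdict.
The state is a dict: "t": time; "joints": joint angles; "qvel": joint speeds; "tau": joint torques, N m; "eef_pos": TCP position; "tcp_rot": TCP orientation; "ft_force": force on the tool from outside, world axes, zero at the start; "moment": the same for the moment, N m; "opening": opening from 0.0 (shut) to 1.0 (fully open).
Only numpy, scipy, OpenCV 4.12 (cv2) and the standard library are available. Lean on these libraries where they do the work, as an engineer would, in place of code of your own. Each camera call takes 0.05 s, during which the arm holds its last target. There are 200 camera calls.

## Working session

There is one attempt and no reset: what is moved stays moved. The work goes in short steps, Python scripts to look and compute and a tool call to move; the robot and the scene stay as the last step left them, time stands still between calls to the robot, and variables do not carry over. Pictures are saved under pics/ and viewed, about 8 in all and at most 12, crops included, and the job is handed in when it is done.

Besides the shell and the picture viewer there is one more tool, called after "Request:" as name(argument=value, ...) on one line, values as JSON. arm_command: Moves the arm, as the interface text tells. Its arguments: {"type":"object","properties":{"steps":{"type":"array"},"jaw":{"type":"number"}},"required":["steps"]}

```bash
mkdir -p pics; ls
python3 - <<'E'
from cell import state, read_camera, camera_model, env
import cv2,numpy as np
print(env.grip_point_offset, state())
for n in("scene","top"):
    im=read_camera(n); cv2.imwrite(f"pics/{n}0.png",im[:,:,::-1]); m=camera_model(n); print(n,{k:np.round(np.array(v),3).tolist() if k!='name' else v for k,v in m.items()})
E
```

```text
pics
171.3 {'t': 0.0, 'joints': array([ 1.04842607e+00,  4.91544076e-01,  1.55948273e+00,  2.30382074e-05,
        1.09168515e+00, -1.05617854e-01]), 'qvel': array([-0.00013358, -0.00078907, -0.00058561, -0.00047978, -0.00098064,
       -0.00061424]), 'tau': array([-6.23500637e-04, -6.12625122e+01, -2.58183521e+01,  6.92400662e-02,
        4.82576201e-02, -1.35636601e-04]), 'eef_pos': array([252.96087502, 571.47130876, 404.1597881 ]), 'tcp_rot': array([-3.14145434e+00,  1.11090752e-03,  1.15403337e+00]), 'ft_force': array([-0.19529267,  0.14221893, -0.25502122]), 'moment': array([-0.02444929,  0.02116852, -0.00146151]), 'opening': 0.9967438133952317}
scene {'K': [[441.235, 0.0, 274.875], [0.0, 441.235, 208.96], [0.0, 0.0, 1.0]], 'xyz': [1239.236, 444.817, 993.944], 'rotation': [0.781, 0.018, 2.178]}
top {'K': [[481.833, 0.0, 275.203], [0.0, 481.833, 211.365], [0.0, 0.0, 1.0]], 'xyz': [242.241, -34.303, 1580.733], 'rotation': [0.225, 0.005, -1.594]}
```

View pics/top0.png

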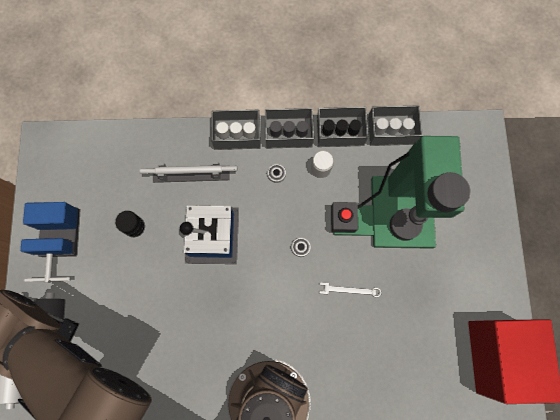

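View pics/scene0.png

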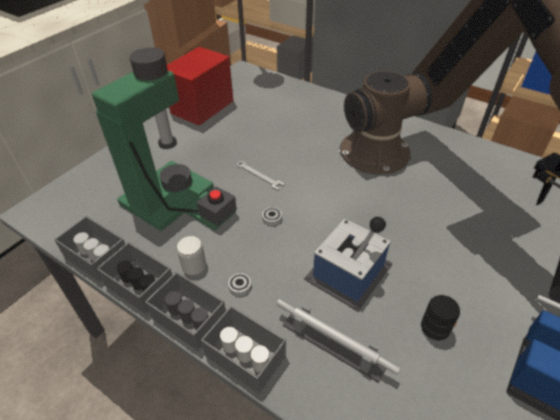

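The top view shows the gate plate at about (208,230), the knob left of it at (187,228), near the middle, and the red button at (346,214). Next I measure them.

```bash
cat > h.py <<'E'
import numpy as np,cv2
from scipy.spatial.transform import Rotation as Ro
from cell import state, read_camera, camera_model, env
def ray(m,u,v):
    K=np.array(m["K"]);d=np.linalg.inv(K)@[u,v,1]
    R=np.array(m["rotation"]);R=Ro.from_euler('xyz',R).as_matrix() if R.shape==(3,) else R
    return np.array(m["xyz"]),R@(d*[1,-1,-1])
def onz(m,u,v,z):
    o,d=ray(m,u,v);return o+d*(z-o[2])/d[2]
def tri(a,b):
    (o,d),(p,e)=a,b;d=d/np.linalg.norm(d);e=e/np.linalg.norm(e)
    s=np.linalg.lstsq(np.c_[d,-e],p-o,rcond=None)[0];A=o+d*s[0];B=p+e*s[1];return (A+B)/2,np.linalg.norm(A-B)
def cents(mask,amin=20):
    n,l,s,c=cv2.connectedComponentsWithStats(mask.astype(np.uint8));return [(s[i][:5].tolist(),c[i].round(1).tolist()) for i in range(1,n) if s[i][4]>amin]
def knobpos(f,a,sh):  # sh=(x,y,yaw)
    l=185*np.array([np.cos(a)*np.sin(f),-np.sin(a)]);c,s=np.cos(sh[2]),np.sin(sh[2])
    return np.array([sh[0]+c*l[0]-s*l[1],sh[1]+s*l[0]+c*l[1],30+185*np.cos(a)*np.cos(f)])
E
python3 - <<'E'
from h import *
M={n:camera_model(n) for n in("top","scene")}
I={n:cv2.imread(f"pics/{n}0.png").astype(int) for n in M}
red={};
for n,box in(("top",(325,190,370,235)),("scene",(195,180,240,220))):
    x0,y0,x1,y1=box;c=I[n][y0:y1,x0:x1];m=(c[:,:,2]>130)&(c[:,:,1]<80);r=cents(m);print(n,'red',r);k=max(r,key=lambda q:q[0][4]);red[n]=(k[1][0]+x0,k[1][1]+y0)
print('button',onz(M['top'],*red['top'],98),tri(ray(M['top'],*red['top']),ray(M['scene'],*red['scene'])))
for n,(x0,y0,x1,y1) in(("top",(170,195,245,265)),("scene",(310,210,400,300))):
    c=I[n][y0:y1,x0:x1];dk=c.max(2)<45;print(n,'dark',[(s,[q[0]+x0,q[1]+y0]) for s,q in cents(dk)])
    cv2.imwrite(f"pics/z{n}.png",cv2.resize(c.astype(np.uint8),None,fx=6,fy=6,interpolation=cv2.INTER_CUBIC))
c=I['top'][195:265,170:245];w=(c.min(2)>150).astype(np.uint8)
w=cv2.morphologyEx(w,cv2.MORPH_CLOSE,np.ones((3,3)));cs=max(cv2.findContours(w,0,2)[0],key=cv2.contourArea)
r=cv2.minAreaRect(cv2.convexHull(cs));b=cv2.boxPoints(r)+[170,195]
P=np.array([onz(M['top'],*q,110) for q in b]);print(b.round(1).tolist(),P.round(1).tolist(),P.mean(0))
z=np.vstack([cv2.resize(cv2.imread(f"pics/z{n}.png"),(450,420)) if n=='top' else cv2.resize(cv2.imread(f"pics/z{n}.png"),(420,420)) for n in()]) if 0 else None
a=cv2.imread("pics/ztop.png");b=cv2.imread("pics/zscene.png");h=420;b=cv2.resize(b,(350,350));o=np.zeros((h,800,3),np.uint8);o[:420,:450]=a;o[:350,450:800]=b;cv2.imwrite("pics/z.png",o)
E
```

```text
top red [([16, 19, 10, 10, 74], [20.7, 23.7])]
scene red [([15, 10, 11, 9, 81], [19.8, 13.8])]
button [ 568.87762972 -256.66444214   98.        ] (array([ 568.51165475, -256.73694367,  101.56109883]), np.float64(1.430707498773119))
top dark [([29, 23, 18, 22, 187], [208.7, 227.0]), ([10, 27, 13, 13, 123], [185.7, 227.9]), ([28, 38, 5, 6, 24], [200.1, 236.0])]
scene dark [([61, 11, 14, 10, 79], [377.3, 226.3])]
[[182.9, 252.0], [184.0, 203.9], [230.4, 205.0], [229.2, 253.1]] [[458.1, 252.2, 110.0], [610.3, 251.4, 110.0], [603.0, 105.5, 110.0], [451.1, 109.5, 110.0]] [530.65344071 179.62840402 110.        ]
```

View pics/z.png

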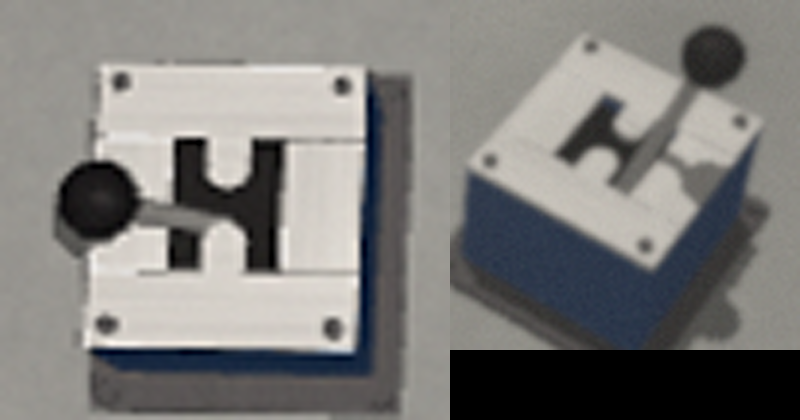

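The plate's four screws show at crop pixels (121,81), (342,85), (107,324) and (332,328). The knob at (98,200) leans left, with fore lean near zero or slightly positive.

Run:
```python
from h import *
M={n:camera_model(n) for n in("top","scene")}
s=[onz(M['top'],u/6+170-.4,v/6+195-.4,110)[:2] for u,v in((121,81),(342,85),(332,328),(107,324))]
s=np.array(s);c=s.mean(0);print(s.round(1),c)
d=(s[0]+s[1]-s[2]-s[3]);e=(s[0]+s[3]-s[1]-s[2]);y1=np.arctan2(d[1],d[0]);y2=np.arctan2(-e[0],e[1]);print('yaw',y1,y2)
sh=(c[0],c[1],(y1+y2)/2)
sc=(450,0); k=tri(ray(M['top'],98.5/6+170-.4,201/6+195-.4),ray(M['scene'],(713-450)/350*90+310-.4,56/350*90+210-.4));print('knob',k)
p=k[0][:2]-c;C,S=np.cos(sh[2]),np.sin(sh[2]);l=np.array([C*p[0]+S*p[1],-S*p[0]+C*p[1]]);a=np.arcsin(-l[1]/185);f=np.arcsin(l[0]/185/np.cos(a));print(l,'f,a',f,a)
for f,a in((f,a),(0,-.26),(0,.26),(.335,.26)):print(f,a,knobpos(f,a,sh).round(1))
```

```text
[[596.3 233.1]
 [591.3 117.5]
 [463.3 122.7]
 [468.2 238.2]] [529.78989042 177.88788216]
yaw -0.040567519669503276 -0.04274530431612547
knob (array([513.27000276, 224.1070984 , 209.68907717]), np.float64(1.7166633363946282))
[-18.43032655  45.49116069] f,a -0.10296096976003953 -0.24844620081151955
-0.10296096976003953 -0.24844620081151955 [513.3 224.1 208.4]
0 -0.26 [531.8 225.4 208.8]
0 0.26 [527.8 130.4 208.8]
0.335 0.26 [586.5 127.9 198.8]
```

```bash
cat >> h.py <<'E'
SH=(529.8,177.9,-0.0417)
def w(lx,ly,sh=SH):
    c,s=np.cos(sh[2]),np.sin(sh[2]);return np.array([sh[0]+c*lx-s*ly,sh[1]+s*lx+c*ly])
def loc(p,sh=SH):
    c,s=np.cos(sh[2]),np.sin(sh[2]);d=np.array(p[:2])-sh[:2];return np.array([c*d[0]+s*d[1],-s*d[0]+c*d[1]])
def go(x,y,z,yaw):
    s=state();R=Ro.from_euler('xyz',s["tcp_rot"]);T=Ro.from_euler('xyz',[np.pi,0,yaw])
    print('shift cm',R.inv().apply(np.array([x,y,z])-s["eef_pos"]).round(2)/10,'rv deg',np.degrees((R.inv()*T).as_rotvec()).round(2))
E
python3 -c "
from h import *
x,y=w(-80,45.5);print(x,y);go(x,y,404,SH[2])"
```

```text
451.76634568877296 226.6954792458883
shift cm [-23.476  32.134   0.041] rv deg [3.00e-02 6.00e-02 6.85e+01]
```

Request:
arm_command(steps=[[-2.35, 3.2, 0, 0, 0, 6.85], [-4.7, 6.4, 0, 0, 0, 13.7], [-7.0, 9.6, 0, 0, 0, 20.5], [-9.4, 12.8, 0, 0, 0, 27.4], [-11.7, 16.0, 0, 0, 0, 34.2], [-14.1, 19.3, 0, 0, 0, 41.1], [-16.4, 22.5, 0, 0, 0, 48], [-18.8, 25.7, 0, 0, 0, 54.8], [-21.1, 28.9, 0, 0, 0, 61.7], [-23.5, 32.1, 0, 0, 0, 68.5], [-23.5, 32.1, 0, 0, 0, 68.5], [-23.5, 32.1, 0, 0, 0, 68.5]], jaw=0)

```text
t: 1.1
eef_pos: [452.2, 225.1, 404.5]
tcp_rot: [3.142, 0.0, -0.045]
ft_force: [0.3, 0.1, -0.2]
opening: 0.214
```

```bash
python3 -c "
from h import *
s=state();print(s['eef_pos'],s['tcp_rot'],s['opening'],loc(s['eef_pos']))
x,y=w(-18-20-14,45.5);go(x,y,388,SH[2])
cv2.imwrite('pics/w1.png',read_camera('wrist')[:,:,::-1])"
```

```text
[452.21317898 225.05179218 404.51663537] [ 3.14150859e+00  4.54951865e-04 -4.50729912e-02] 0.21388411022183568 [-79.48503326  43.87636937]
shift cm [ 2.749 -0.172  1.65 ] rv deg [ 0.    0.03 -0.19]
```

View pics/w1.png

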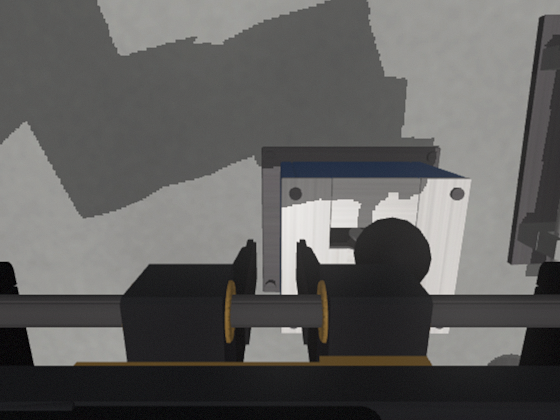

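The wrist picture shows the jaws still closing at about column 275. The knob at (393,255) is ahead in tool +x, as expected. I lower behind it and then push.

Request:
arm_command(steps=[[0, -0.15, 0.8, 0, 0, 0], [0, -0.15, 1.65, 0, 0, 0], [0.7, -0.15, 1.65, 0, 0, 0], [1.4, -0.15, 1.65, 0, 0, 0], [2.0, -0.15, 1.65, 0, 0, 0], [2.3, -0.15, 1.65, 0, 0, 0], [2.3, -0.15, 1.65, 0, 0, 0]], jaw=0)

```text
t: 1.73
eef_pos: [475.2, 227.3, 388.2]
tcp_rot: [-3.141, -0.0, -0.042]
ft_force: [-0.1, 0.3, 1.1]
opening: 0.002
```

Request:
arm_command(steps=[[0.4, 0, 0, 0, 0, 0], [0.8, 0, 0, 0, 0, 0], [1.2, 0, 0, 0, 0, 0], [1.6, 0, 0, 0, 0, 0], [2.0, 0, 0, 0, 0, 0], [2.2, 0, 0, 0, 0, 0], [2.2, 0, 0, 0, 0, 0]])

```text
t: 2.32
eef_pos: [496.8, 226.2, 388.2]
tcp_rot: [-3.142, -0.0, -0.042]
ft_force: [-1.0, -0.9, 0.9]
opening: 0.006
```

```bash
cat > look.py <<'E'
import sys
from h import *
s=state();print(s['t'],s['eef_pos'].round(1),s['opening'],'loc',loc(s['eef_pos']).round(1),s['ft_force'].round(1))
n=sys.argv[1];o=np.zeros((420,800,3),np.uint8)
a=read_camera('top')[:,:,::-1];b=read_camera('scene')[:,:,::-1]
o[:,:450]=cv2.resize(a[195:265,170:245],(450,420),interpolation=cv2.INTER_CUBIC);o[:350,450:]=cv2.resize(b[210:300,310:400],(350,350),interpolation=cv2.INTER_CUBIC)
cv2.imwrite(f'pics/{n}.png',o)
E
python3 look.py l1
```

```text
2.3167 [496.8 226.2 388.2] 0.00639651149021179 loc [-35.   46.9] [-1.  -0.9  0.9]
```

View pics/l1.png

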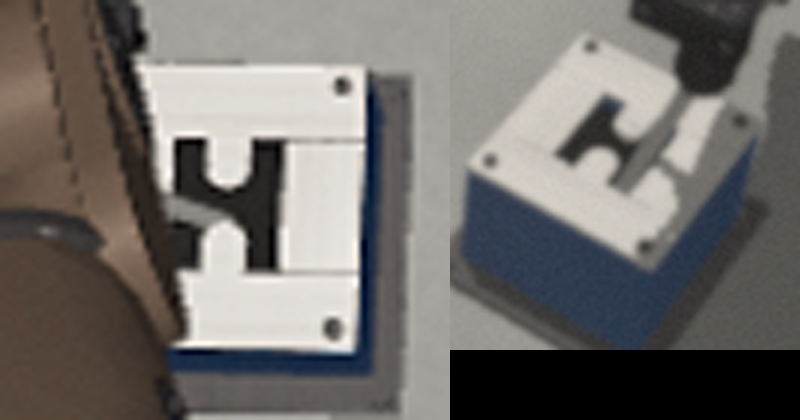

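The stick has moved forward a little: in the scene view the knob went from (713,56) to about (703,66). I cast that to get the amount.

```bash
python3 -c "
from h import *
m=camera_model('scene')
for u,v in((713,56),(703,66)):
  p=onz(m,(u-450)/350*90+309.6,v/350*90+209.6,208.8);print(p,loc(p))"
```

```text
[512.85558298 223.09201865 208.8       ] [-18.81364798  44.44635494]
[523.92323306 221.6565037  208.8       ] [-7.6957756  43.47347518]
```

Request:
arm_command(steps=[[0.25, 0, 0, 0, 0, 0], [0.5, 0, 0, 0, 0, 0], [0.5, 0, 0, 0, 0, 0], [0.5, 0, 0, 0, 0, 0], [-2, 0, 0, 0, 0, 0], [-3, -2.5, 0, 0, 0, 0], [-2.5, -5, 0, 0, 0, 0], [0.5, -5, 0, 0, 0, 0], [3.5, -5, 0, 0, 0, 0], [3.5, -5, 0, 0, 0, 0]])

```text
t: 3.25
eef_pos: [537.0, 274.9, 388.0]
tcp_rot: [-3.141, -0.003, -0.042]
ft_force: [0.8, 0.0, 0.2]
opening: 0.004
```

```bash
python3 look.py l2
```

```text
3.25 [537.  274.9 388. ] 0.004336947603298799 loc [ 3.1 97.2] [0.8 0.  0.2]
```

View pics/l2.png

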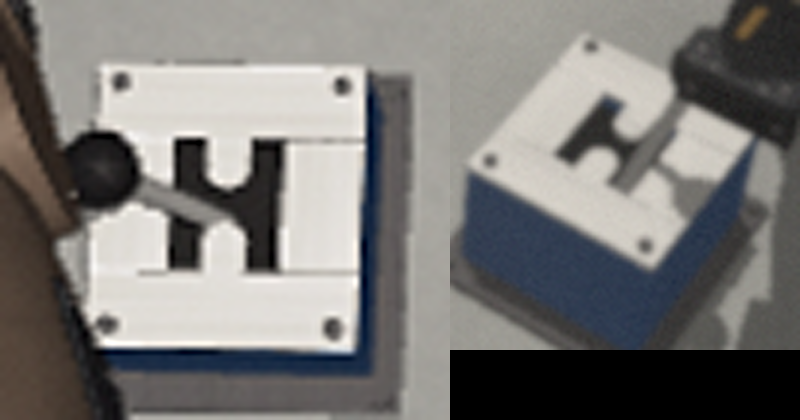

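```bash
python3 -c "
from h import *
m=camera_model('top')
for u,v in((98.5,201),(102,169)):
  p=onz(m,u/6+169.6,v/6+194.6,208.8);print(p,loc(p))"
```

```text
[513.1312835  225.07860729 208.8       ] [-18.62100387  46.44270998]
[528.8871788  223.66224726 208.8       ] [-2.81976038 45.68441166]
```

Fore lean is about -0.015, which is inside the gate tolerance. Now I push across.

Request:
arm_command(steps=[[-0.3, 1.5, 0, 0, 0, 0], [-0.3, 2.5, 0, 0, 0, 0], [-0.3, 3.3, 0, 0, 0, 0], [-0.3, 4.1, 0, 0, 0, 0], [-0.3, 4.9, 0, 0, 0, 0], [-0.3, 5.7, 0, 0, 0, 0], [-0.3, 6.5, 0, 0, 0, 0], [-0.3, 7.3, 0, 0, 0, 0], [-0.3, 8.1, 0, 0, 0, 0], [-0.3, 8.9, 0, 0, 0, 0], [-0.3, 9.7, 0, 0, 0, 0], [-0.3, 10.0, 0, 0, 0, 0]])

```text
t: 4.35
eef_pos: [526.2, 173.9, 388.0]
tcp_rot: [3.141, 0.001, -0.042]
ft_force: [0.3, 1.4, -1.7]
opening: 0.001
```

```bash
python3 look.py l3
```

```text
4.35 [526.2 173.9 388. ] 0.0013625179384011493 loc [-3.4 -4.2] [ 0.3  1.4 -1.7]
```

View pics/l3.png

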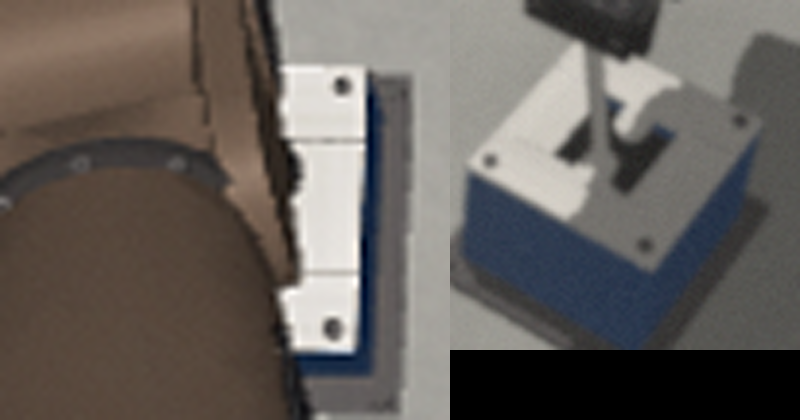

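The stick has crossed and stands by the right lane. I finish the sideways push, then go round behind it.

Request:
arm_command(steps=[[0, 0.7, 0, 0, 0, 0], [0, 1.3, 0, 0, 0, 0], [0, 1.4, 0, 0, 0, 0], [0, 1.4, 0, 0, 0, 0], [0, -1.0, 0, 0, 0, 0], [-1.0, -2.0, 0, 0, 0, 0], [-4, -2, 0, 0, 0, 0], [-6.5, -1, 0, 0, 0, 0], [-6.5, 1.5, 0, 0, 0, 0], [-6.5, 4.3, 0, 0, 0, 0], [-6.5, 4.3, 0, 0, 0, 0]])

```text
t: 5.37
eef_pos: [458.4, 132.6, 388.4]
tcp_rot: [3.141, 0.0, -0.042]
ft_force: [-0.3, 0.1, 0.2]
opening: 0.004
```

```bash
python3 look.py l4
```

```text
5.3667 [458.4 132.6 388.4] 0.003631123478551717 loc [-69.5 -48.3] [-0.3  0.1  0.2]
```

View pics/l4.png

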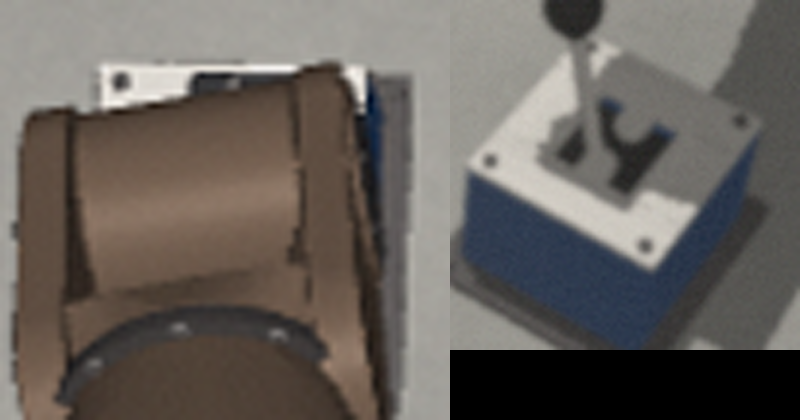

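The stick stands in the right lane with its knob at (574,12) in the crop. Pushing forward.

Request:
arm_command(steps=[[1.5, 0, 0.5, 0, 0, 0], [3, 0, 0.5, 0, 0, 0], [3.8, 0, 0.5, 0, 0, 0], [4.6, 0, 0.5, 0, 0, 0], [5.4, 0, 0.6, 0, 0, 0], [6.2, 0, 0.7, 0, 0, 0], [7.0, 0, 0.8, 0, 0, 0], [7.8, 0, 0.9, 0, 0, 0], [8.6, 0, 1.0, 0, 0, 0], [9.2, 0, 1.0, 0, 0, 0], [9.2, 0, 1.0, 0, 0, 0]])

```text
t: 6.38
eef_pos: [552.6, 130.8, 377.9]
tcp_rot: [-3.142, -0.0, -0.042]
ft_force: [0.7, -0.5, 0.2]
opening: 0.004
```

Request:
arm_command(steps=[[0.2, 0, 0, 0, 0, 0], [0.4, 0, 0, 0, 0, 0], [0.6, 0, 0, 0, 0, 0], [0.6, 0, 0, 0, 0, 0], [0.6, 0, 0, 0, 0, 0]])

```text
t: 6.8
eef_pos: [557.5, 130.7, 378.3]
tcp_rot: [-3.142, -0.0, -0.042]
ft_force: [0.2, -0.5, 0.1]
opening: 0.006
```

Request:
arm_command(steps=[[0.15, 0, 0, 0, 0, 0], [0.3, 0, 0, 0, 0, 0], [0.45, 0, 0, 0, 0, 0], [0.45, 0, 0, 0, 0, 0], [0.45, 0, 0, 0, 0, 0]])

```text
t: 7.22
eef_pos: [561.8, 130.5, 378.0]
tcp_rot: [3.142, 0.001, -0.042]
ft_force: [-5.1, 0.1, -2.2]
opening: 0.005
```

```bash
python3 look.py l5
```

```text
7.2167 [561.8 130.5 378. ] 0.005239371927167113 loc [ 34. -46.] [-5.1  0.1 -2.2]
```

View pics/l5.png

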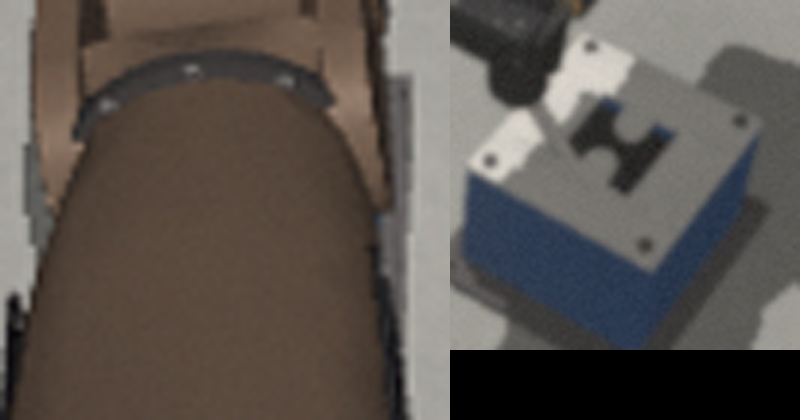

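The fingers meet the end stop at about 5 N and the stick lies along the right-hand lane. One small firm push, then back off and rise.

Request:
arm_command(steps=[[0.3, 0, 0, 0, 0, 0], [0.4, 0, 0, 0, 0, 0], [0.4, 0, 0, 0, 0, 0], [0.4, 0, 0, 0, 0, 0], [-1, 0, 0, 0, 0, 0], [-4, 0, 0, 0, 0, 0], [-7, 0, -2, 0, 0, 0], [-9, 0, -5, 0, 0, 0], [-9, 1, -7, 0, 0, 0], [-9, 4, -7, 0, 0, 0], [-9, 8, -7, 0, 0, 0], [-9, 12, -7, 0, 0, 0]])

```text
t: 8.32
eef_pos: [466.9, 13.4, 449.4]
tcp_rot: [3.141, -0.004, -0.039]
ft_force: [1.3, -0.1, -0.2]
opening: 0.006
```

```bash
python3 look.py l6; python3 -c "
from h import *
go(568.5,-256.7,430,SH[2])"
```

```text
8.3167 [466.9  13.4 449.4] 0.006260019377456072 loc [ -56.  -166.9] [ 1.3 -0.1 -0.2]
shift cm [11.334 26.208  1.973] rv deg [ 0.07 -0.2  -0.25]
```

View pics/l6.png

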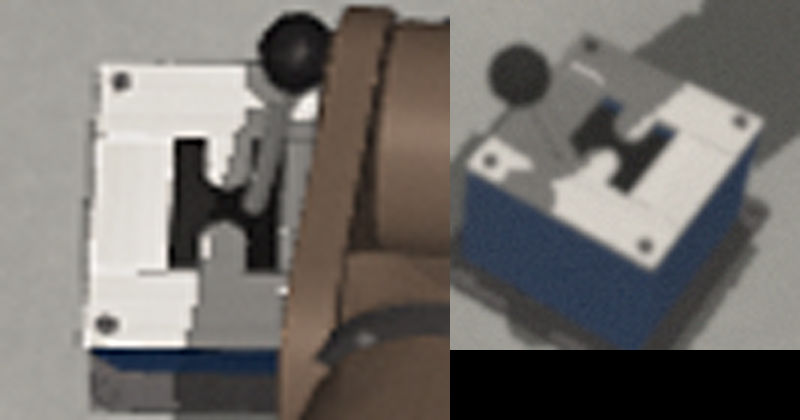

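The knob is now at (296,51) in the top crop and (519,76) in the scene crop. I work out the leans from these and move on.

```bash
python3 -c "
from h import *
k=tri(ray(camera_model('top'),296/6+169.6,51/6+194.6),ray(camera_model('scene'),69/350*90+309.6,76/350*90+209.6));l=loc(k[0]);a=np.arcsin(-l[1]/185);print(k,l,'f',np.arcsin(l[0]/185/np.cos(a)),'a',a)"
```

```text
(array([587.71853441, 129.78450965, 201.48787243]), np.float64(1.8734726666715698)) [ 59.87401923 -45.65915966] f 0.34051749079123345 a 0.2493831807884301
```

Request:
arm_command(steps=[[1.1, 2.6, 0, 0, 0, 0], [2.2, 5.2, 0, 0, 0, 0], [3.4, 7.8, 0, 0, 0, 0], [4.5, 10.4, 0, 0, 0, 0], [5.6, 13.1, 0, 0, 0, 0], [6.8, 15.7, 0, 0, 0, 0], [7.9, 18.3, 0.5, 0, 0, 0], [9.1, 21, 1, 0, 0, 0], [10.2, 23.6, 1.5, 0, 0, 0], [11.3, 26.2, 2, 0, 0, 0], [11.3, 26.2, 2, 0, 0, 0], [11.3, 26.2, 2, 0, 0, 0]])

```text
t: 9.42
eef_pos: [569.6, -253.0, 427.7]
tcp_rot: [3.141, -0.001, -0.043]
ft_force: [0.0, 0.7, 0.1]
opening: 0.003
```

```bash
python3 -c "
from h import *
s=state();print(s['eef_pos'],s['ft_force']);go(568.5,-256.7,296,SH[2])"
```

```text
[ 569.63247239 -253.02312141  427.73994244] [0.04842343 0.6841987  0.10057093]
shift cm [-0.106  0.369 13.174] rv deg [ 0.01 -0.04 -0.08]
```

Fore lean 0.34 and sideways lean 0.25: the stick is home. Descending over the button.

Request:
arm_command(steps=[[-0.1, 0.37, 2.5, 0, 0, 0], [-0.1, 0.37, 5, 0, 0, 0], [-0.1, 0.37, 7.5, 0, 0, 0], [-0.1, 0.37, 10, 0, 0, 0], [-0.1, 0.37, 12, 0, 0, 0], [-0.1, 0.37, 12.8, 0, 0, 0], [-0.1, 0.37, 12.8, 0, 0, 0]])

```text
t: 10.0
eef_pos: [568.0, -254.9, 299.2]
tcp_rot: [-3.141, 0.002, -0.041]
ft_force: [-0.5, -0.1, 0.2]
opening: 0.005
```

Request:
arm_command(steps=[[0, 0, 0.3, 0, 0, 0], [0, 0, 0.6, 0, 0, 0], [0, 0, 0.9, 0, 0, 0], [0, 0, 1.2, 0, 0, 0], [0, 0, 1.4, 0, 0, 0], [0, 0, 1.4, 0, 0, 0]])

```text
t: 10.5
eef_pos: [568.2, -255.8, 286.6]
tcp_rot: [3.141, -0.002, -0.042]
ft_force: [1.5, 0.6, 4.7]
opening: 0.002
```

Request:
arm_command(steps=[[0, 0, 0.15, 0, 0, 0], [0, 0, 0.3, 0, 0, 0], [0, 0, 0.3, 0, 0, 0], [0, 0, 0.3, 0, 0, 0]])

```text
t: 10.83
eef_pos: [568.1, -255.7, 286.0]
tcp_rot: [3.14, -0.003, -0.042]
ft_force: [-5.0, 4.4, 25.3]
opening: 0.003
```

It bottomed at 25 N, well above the 5 N spring. Now I lift off.

Request:
arm_command(steps=[[0, 0, -1, 0, 0, 0], [0, 0, -4, 0, 0, 0], [0, 0, -8, 0, 0, 0], [-2, -3, -12, 0, 0, 0], [-4, -6, -14, 0, 0, 0], [-6, -9, -14, 0, 0, 0], [-8, -10, -14, 0, 0, 0], [-8, -10, -14, 0, 0, 0], [-8, -10, -14, 0, 0, 0]])

```text
t: 11.58
eef_pos: [491.6, -151.9, 423.9]
tcp_rot: [3.141, -0.001, -0.041]
ft_force: [0.7, -0.5, -0.4]
opening: 0.004
```

```bash
python3 -c "
from h import *
s=state();print(s['t'],s['eef_pos'],s['ft_force'])
cv2.imwrite('pics/s9.png',read_camera('scene')[:,:,::-1])"
```

```text
11.5833 [ 491.55374974 -151.93934952  423.93139349] [ 0.65741831 -0.45815017 -0.42170909]
```

View pics/s9.png

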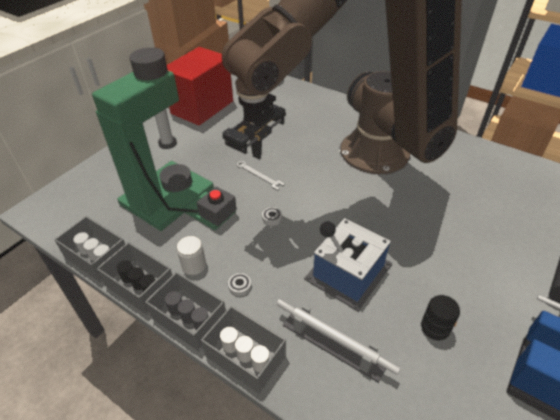

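The picture shows the knob at (328,229), right lane forward, and the button up at (215,196). The loose parts are where they were and the arm is clear of everything, so I hand in.

```bash
python3 -c "
from cell import job_done
print(job_done())"
```

```text
the job is handed in; nothing more can be done
None
```

The press drive is in third and the start button was pressed after that. The job was handed in at about 11.6 s of the 64 s allowed; the hand-in gives no verdict.

- **Gearstick:** With closed fingertips I pushed the stick along the left lane to the middle. I then pushed it across to the right lane and forward to the end stop, where I felt about 5 N. Measured from two cameras, it stood at fore lean 0.34 rad and sideways lean 0.25 rad, above the 0.285 and 0.2 required. I did not measure it again after the button press, but it looked unchanged in the last picture.
- **Button:** I pushed it down until it bottomed, reaching 25 N against the 5 N spring, then let it go. I inferred the travel from the force and the 286 mm tool height, as it could not be read directly.
- **Last checks:** The last picture shows the button up, the loose parts where they were by eye, and the arm clear. The force reading was under 1 N.

One check disagreed slightly: the fingers seem about 3 to 5 mm thinner than I assumed. The first two pushes stopped short because of this, and I corrected both from camera and force readings.

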